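Nip a brake pad in a cam jig

TASK

Two cam jigs stand on the bench; one holds a brake pad lying loose between its round cam and its back stop. Turn that jig's lever clockwise (seen from above) by its upright knob until the cam has pushed the pad up against the back stop and the gap is taken up, then stop and let go: do not go on and shove the back stop along its slots. Leave the lever of the empty jig alone.

Things in the scene. Friction and masses are not known exactly. Their poses are not given: they have to be found in the camera images.
- jig: the jig with the brake pad: a fixed grey plate 176 (x) by 150 (y) by 12 mm thick with low guide rails at both ends of the pad. Origin: centre of the plate's underside, on the bench; z up, x runs from the cam to the back stop. The lever's pivot axis stands at x = -42 mm, y = 0. The two like jigs swap places: right of the socket case, or left of it with the tall vice 60 mm or more from the knob's path.
- brake_pad: the brake pad, 44 mm (x, from cam to stop) by 120 mm (y), 16 mm high, about 0.4 kg, lying loose and flat on the plate (12 mm above the bench) with some millimetres of play. Origin: centre of its underside; its x is along the jig's x to within a few degrees, and its flat long edges lie 22 mm either side of the origin.
- cam_lever (a joint): angle of this jig's cam lever, rad: 0 open, growing clockwise seen from above, end stop 2.5. Starts below 0.3. At 0 the arm points -85 degrees from the jig's x (to its -y, a little to +x), at 1.66 to -x. Light friction (0.1 Nm); stays where it is left. The gap is taken up somewhere between 0.8 and 1.7 rad, where 0.1 rad moves the cam's nose 1.7 mm.
- cam_lever_knob (a point): the black upright knob at the end of that lever: a fixed round grip 22 mm across, 46 mm tall, from 41 to 87 mm above the bench, 90 mm from the pivot axis; the lever bar (16 mm wide, 8 mm thick, top 41 mm above the bench) lies under it. This point: on the knob's axis, 67 mm above the bench.
- cam_lever_cam_centre (a point): centre of the round eccentric cam disc (radius 26 mm) that the lever turns, 18 mm from the pivot axis: in the jig's frame its x is -42 mm - 18 mm x cos(lever angle + 0.5). The disc's rim, 26 mm ahead of this point along the jig's x, pushes the pad's near edge; it is polished and slips along it easily.
- back_stop_face (a point): middle of the face of that jig's back stop (a steel bar 90 mm long across the jig, 14 mm high, 20 mm thick, held in two slots by two screws, its top 27 mm above the bench) that the pad is to be pushed against. The bar is only lightly nipped and slides away along the jig's x, staying where it is left, if shoved with more than about 10 N.
- spare_lever (a joint): angle of the lever of the other, empty jig, rad, same sense; not to be turned.

How it is judged (in metres and radians):
At the end, for the whole second after the job is handed in: The brake pad lies flat on its jig with less than 4 mm of gap both to the back stop and to the cam, measured at the middle of its long edges, at rest; the back stop is less than 8 mm from where it was set; the empty jig's lever stands below 0.5 rad (x of back_stop_face in the frame of brake_pad below 0.026 m and x of cam_lever_cam_centre in the frame of brake_pad above -0.052 m and distance of back_stop_face from where it was at the start of the episode below 0.008 m and z of brake_pad in the frame of jig below 0.015 m and angle between brake_pad's own z axis and vertical below 0.1 rad and value of joint spare_lever below 0.5 rad and linear speed of brake_pad below 0.01 m/s); the robot touches nothing.
It fails at once if the back stop is shoved 8 mm or more out of its setting (distance of back_stop_face from where it was at the start of the episode above 0.008 m).
It fails at once if the empty jig's lever is turned (value of joint spare_lever above 0.5 rad).
It also fails if it takes over 38 s, if anything falls off the work surface, if the arm or the gripper's body presses on something with over 40 N, if the wrist force passes 120 N, or if a joint passes its speed limit or range.

ROBOT

A 7-joint arm with a two-finger parallel gripper is mounted at the origin on a cart in front of the work surface, level with it; the furniture and walls round the work are solid. World frame = base frame: x ahead of the robot, y to its left, z up, the work surface at z = 0. Lengths are in mm, angles in rad, forces in N, time in s.
With the tool pointing down it reaches from about 400 to 850 mm from the base axis. Payload 4.5 kg.
Tool frame: the origin (TCP) lies between the finger pads; the fingertips stand 22 mm ahead of it and the grasp point (between the pads) lies 3 mm ahead of it (tips_ahead is the distance from the TCP to the fingertips, in mm); z points along the fingers, y is the line along which they close (so a half turn about z gives the same grasp; the last joint's range is limited). The gripper opens to 85 mm and grips with 20 to 120 N. Pads are 22 mm wide; open, the fingers measure 114 mm over their backs; the gripper's body (76 mm by 85 mm) begins 54 mm behind the grasp point. The pads swing forward as they close: fully open they stand 13 mm farther back than shut.
Start: joints at [-1.153, 0.689, -0.195, 1.565, 0.157, 0.902, -0.215], TCP at [234.012, 579.561, 253.317] pointing down, gripper open.
Joint ranges: [-3.01, 3.01], [-0.46, 2.08], [-1.47, 1.51], [0.13, 2.56], [-1, 4.14], [0.04, 2.09], [-2.66, 2.66]. Speed limits (rad/s): [2.57, 2.57, 3.14, 3.14, 3.14, 3.14, 3.14].

INTERFACE

Orientations are given as a unit quaternion [w, x, y, z].
In Python, from station import * gives the robot as it stands.
- The arm moves only by the tool carry_out, never from a script. Its argument "plan" is a list of rows, each an object of numbers: "rx", "ry", "rz": the turn, a rotation vector about the tool's x, y, z in degrees; "tx", "ty", "tz": the shift along the tool's x, y, z in m; "grip": the finger opening in m, from 0 to 0.0854. A call has 1 to 12 rows; each row is the pose to reach, as a shift and turn from the pose commanded when the call began, along the tool's axes at that moment; what a row does not reach only later rows make up. A row lasts 1/12 s, in which the tool goes at most 41.7 mm and 7.16 degrees, less where a joint would pass 70% of its speed; a pose out of reach is approached as far as the arm can. A call with a gripper value outside its range is refused whole. The fingers move at their own pace and stop on an object; the grip force is fixed at half the most. Time passes only in rows, so rows that repeat a pose let the fingers close. It gives the time, the measured TCP pose, the force, the opening and the grip force at its end, in the units of the state.
- state(): the state, without advancing time (a new reading comes with each control period).
- read_camera(name): name is "scene" or "side" or "wrist"; returns the picture (400x640x3 uint8, red, green, blue); there is no depth.
- camera_info(name): a dict with "K" (3x3 intrinsics, pixels), "R" (3x3) and "t" (3): a world point X has camera coordinates R X + t; the wrist camera has in their place "hand_eye" (4x4, takes a point from camera to tool coordinates, whose origin is the TCP and whose axes are the flange's). Camera axes: x right, y down, z forward; pixel columns grow to the right and rows downward; lengths in mm; the calibration is good to about 2 mm. A picture is of the moment at which its call begins: read the wrist's pose just before it. camera_info takes no time and is no camera call.
- hand_in(): hands the job in; it is judged then, once.
The state is a dict: "time_s": time; "joints": joint angles; "joint_velocities": joint speeds; "joint_torque": joint torques, N m; "ee_pos": TCP position; "ee_rot": TCP orientation; "ft_force": force on the tool from outside, world axes, zero at the start; "ft_torque": the same for the moment, N m; "gripper_width": finger opening in mm; "gripper_force": force on a finger pad.
Only numpy, scipy, OpenCV 4.12 (cv2) and the standard library are available. Lean on these libraries where they do the work, as an engineer would, in place of code of your own. Each camera call takes 0.05 s, during which the arm holds its last target. There are 200 camera calls.

## Working session

There is one attempt and no reset: what is moved stays moved. The work goes in short steps, Python scripts to look and compute and a tool call to move; the robot and the scene stay as the last step left them, time stands still between calls to the robot, and variables do not carry over. Pictures are saved under pics/ and viewed, at most 10 in all, crops included, and the job is handed in when it is done.

Besides the shell and the picture viewer there is one more tool, called as name([rows], argument=value, ...), one row to a line, values as JSON. carry_out: Moves the arm, as the interface text tells. Its arguments: {"type":"object","properties":{"plan":{"type":"array","items":{"type":"object","properties":{"rx":{"type":"number"},"ry":{"type":"number"},"rz":{"type":"number"},"tx":{"type":"number"},"ty":{"type":"number"},"tz":{"type":"number"},"grip":{"type":"number"}}}}},"required":["plan"]}

```bash
mkdir -p pics
python3 - <<'E'
from station import *
import cv2
s=state();print(s)
for n in("scene","side"):
    cv2.imwrite(f"pics/{n}0.png",read_camera(n)[:,:,::-1]);print(camera_info(n))
print(camera_info("wrist"))
E
```

```text
{'time_s': 0.0, 'joints': array([-1.15321519,  0.69000065, -0.19449661,  1.56639231,  0.15728216,
        0.90249628, -0.21508792]), 'joint_velocities': array([-1.68899731e-05,  7.38522997e-04, -1.90825775e-03,  1.41758416e-05,
       -1.37358981e-03,  6.84748424e-04,  6.99974301e-04]), 'joint_torque': array([-8.92595035e-04, -5.39611816e+01, -1.26683962e+00, -1.58539867e+01,
        9.04663524e-03,  9.58088465e-03,  9.60701385e-06]), 'ee_pos': array([233.83099794, 578.92571154, 252.46030357]), 'ee_rot': array([-1.14771647e-04,  1.90676757e-01,  9.81652415e-01, -9.46825497e-04]), 'ft_force': array([-0.85357951, -0.30307267,  0.18398787]), 'ft_torque': array([ 0.08967703,  0.02094567, -0.00025307]), 'gripper_force': 0.0, 'gripper_width': 85.04900094852617}
{'K': array([[418.31692078,   0.        , 319.31068998],
       [  0.        , 418.31692078, 197.13774501],
       [  0.        ,   0.        ,   1.        ]]), 'R': array([[-0.89187979, -0.45206811, -0.01359651],
       [-0.33105685,  0.67303013, -0.66138627],
       [ 0.3081425 , -0.58537583, -0.74992222]]), 't': array([ 411.03043
[... 222 characters left out ...]
, -0.27011757,  0.02012703],
       [-0.10422865, -0.43797304, -0.89292553],
       [ 0.25000997,  0.85744744, -0.44975426]]), 't': array([-520.39137383,   58.03377548,  865.15921144])}
{'K': array([[352.96435513,   0.        , 321.50351974],
       [  0.        , 352.96435513, 203.51132361],
       [  0.        ,   0.        ,   1.        ]]), 'hand_eye': array([[ 2.53823241e-04, -9.62707919e-01, -2.70542785e-01,
         6.85442150e+01],
       [ 9.99999925e-01,  3.23346512e-04, -2.12406423e-04,
        -4.31822677e-01],
       [ 2.91964411e-04, -2.70542711e-01,  9.62707929e-01,
        -1.21171723e+02],
       [ 0.00000000e+00,  0.00000000e+00,  0.00000000e+00,
         1.00000000e+00]])}
```

View pics/scene0.png

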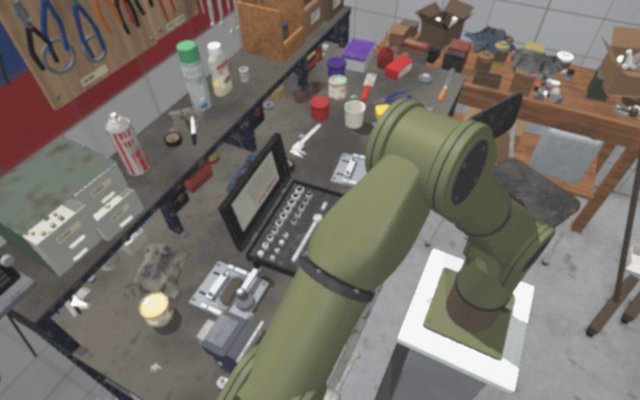

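View pics/side0.png

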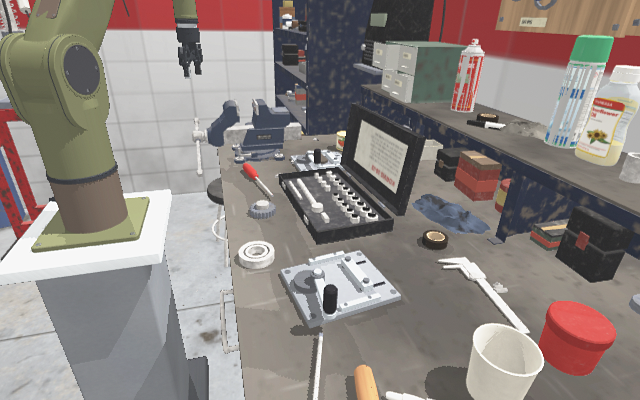

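The side view shows one jig right of the socket case, at about (340,285) with its knob at (330,298), and the other left of the case beside the vice, at (318,160). I'm zooming in to see which one holds the pad.

Run:
```python
import cv2,numpy as np
a=cv2.imread("pics/side0.png");b=cv2.imread("pics/scene0.png")
A=cv2.resize(a[240:330,270:410],None,fx=5,fy=4*1.25,interpolation=2)[:, :]
A=cv2.resize(A,(560,360))
B=cv2.resize(b[250:320,180:280],(340,238),interpolation=2);C=cv2.resize(a[140:180,280:350],(420,240),interpolation=2)
o=np.zeros((600,800,3),np.uint8);o[:360,:560]=A;o[360:598,:340]=B;o[360:600,350:770]=C
cv2.imwrite("pics/c1.png",o)
```

```text
(no output)
```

View pics/c1.png

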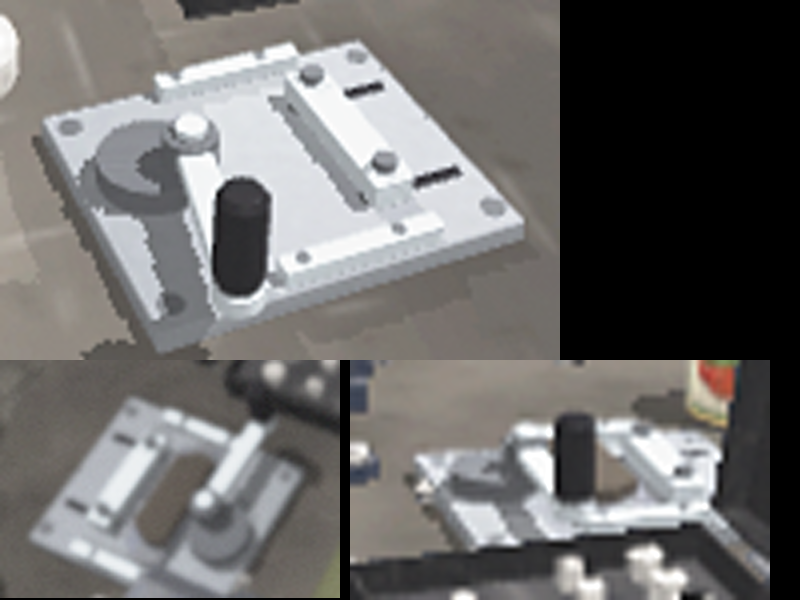

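The right jig is empty. The left jig, by the vice, holds the brown pad. Next I work out rough positions for it.

```bash
cat > h.py <<'E'
from station import *
import cv2,numpy as np
from scipy.spatial.transform import Rotation as Ro
def cam(n,s=None):
    c=camera_info(n)
    if n!="wrist": return c["K"],c["R"],c["t"]
    s=s or state();q=s["ee_rot"];Rw=Ro.from_quat([q[1],q[2],q[3],q[0]]).as_matrix()
    H=c["hand_eye"];R=Rw@H[:3,:3];t=Rw@H[:3,3]+s["ee_pos"]
    return c["K"],R.T,-R.T@t
def ray(c,uv,z):
    K,R,t=c;d=R.T@np.linalg.inv(K)@[uv[0],uv[1],1];o=-R.T@t
    return o+d*(z-o[2])/d[2]
def proj(c,X):
    K,R,t=c;p=K@(R@np.array(X)+t);return p[:2]/p[2]
E
python3 - <<'E'
from h import *
c=cam("scene")
for uv in((188.8,302.9),(218.2,261.8),(268.2,283.8)):print(ray(c,uv,12))
print("pivot",ray(c,(240.6,290.6),50)); 
s=cam("side");print("knob side top",ray(s,(317.5,149.5),87),"bot",ray(s,(317.5,163),41))
w=cam("wrist");print(-w[1].T@w[2]);print("wrist sees",ray(w,(320,200),0),ray(w,(0,0),0),ray(w,(639,399),0))
q=state()["ee_rot"];print(Ro.from_quat([q[1],q[2],q[3],q[0]]).as_matrix())
cv2.imwrite("pics/w0.png",read_camera("wrist")[:,:,::-1])
E
```

```text
[700.4063312  331.54386071  12.        ]
[706.80084462 184.70870656  12.        ]
[533.36233012 181.48716058  12.        ]
pivot [575.24486368 249.97943001  50.        ]
knob side top [581.98177757 152.65993476  87.        ] bot [584.65109948 158.71391029  41.        ]
[170.15694635 604.46663583 373.72384885]
wrist sees [262.98609884 564.44760403   0.        ] [-32.39862201 356.7405057    0.        ] [666.27765257 848.55061735   0.        ]
[[-9.27293334e-01  3.74335106e-01 -5.49289670e-04]
 [ 3.74335499e-01  9.27291976e-01 -1.58919036e-03]
 [-8.55378378e-05 -1.67926425e-03 -9.99998586e-01]]
```

View pics/w0.png

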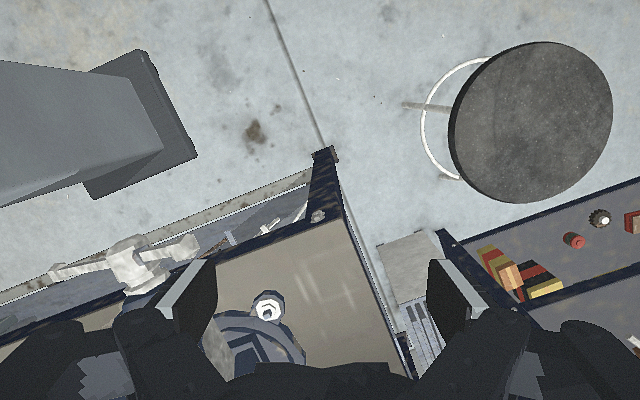

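The plate corners come out 174 × 146 mm apart, which fits the given size, and the jig is close to aligned with world x. Before moving I check where the socket-case lid and the vice are.

Run:
```python
from h import *
a,b=cam("scene"),cam("side")
def tri(p,q):
    P=[c[0]@np.c_[c[1],c[2]] for c in(a,b)]
    X=cv2.triangulatePoints(P[0],P[1],np.array(p,float),np.array(q,float));X=(X[:3]/X[3]).ravel()
    return X,proj(a,X)-p,proj(b,X)-q
print("lid far-left top",tri((223,193),(357,105)));print("lid right top",tri((277,138),(415,153)))
for z in(0,60,120):
  print("vice",[ray(a,p,z).round() for p in((218,313),(265,322),(205,345),(240,370))])
  print("vice side",[ray(b,p,z).round() for p in((250,100),(290,102),(300,130),(285,158))])
```

```text
lid far-left top (array([690.31537134, 102.34646327, 234.41517996]), array([2.24208246, 2.91868794]), array([ 3.81889688, -2.7660721 ]))
lid right top (array([ 705.83375856, -197.80964001,  194.45548782]), array([1.20743104, 1.71075108]), array([ 3.22499366, -2.47368893]))
vice [array([615., 316.,   0.]), array([484., 280.,   0.]), array([592., 405.,   0.]), array([473., 418.,   0.])]
vice side [array([ 504., 1312.,    0.]), array([ 720., 1218.,    0.]), array([646., 657.,   0.]), array([516., 332.,   0.])]
vice [array([587., 335.,  60.]), array([464., 301.,  60.]), array([565., 419.,  60.]), array([453., 431.,  60.])]
vice side [array([ 475., 1023.,   60.]), array([663., 942.,  60.]), array([599., 456.,  60.]), array([486., 174.,  60.])]
vice [array([559., 353., 120.]), array([443., 322., 120.]), array([539., 433., 120.]), array([433., 444., 120.])]
vice side [array([447., 735., 120.]), array([606., 666., 120.]), array([552., 255., 120.]), array([456.,  16., 120.])]
```

Run:
```python
import cv2
a=cv2.imread("pics/side0.png");b=cv2.imread("pics/scene0.png")
import numpy as np
o=np.zeros((400,800,3),np.uint8)
o[:,:400]=cv2.resize(b[280:400,160:280],(400,400),interpolation=2);o[:,400:]=cv2.resize(a[80:200,190:310],(400,400),interpolation=2)
cv2.imwrite("pics/c2.png",o)
```

```text
(no output)
```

View pics/c2.png

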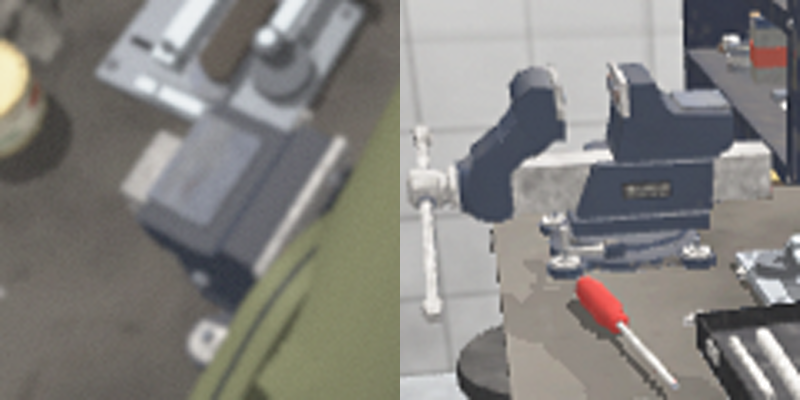

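The crops show the vice beside the jig, about 200 mm tall at y > 320, and the lid about 235 mm tall at x ≈ 690, y < 102. I'm rising over both and going to a look pose.

carry_out([
  {"tz": -0.04},
  {"tz": -0.075},
  {"tz": -0.075,"tx": -0.035,"ty": -0.019,"rz": 6},
  {"tz": -0.075,"tx": -0.07,"ty": -0.038,"rz": 12},
  {"tz": -0.075,"tx": -0.105,"ty": -0.057,"rz": 18},
  {"tz": -0.075,"tx": -0.14,"ty": -0.077,"rz": 25},
  {"tz": -0.075,"tx": -0.175,"ty": -0.096,"rz": 32},
  {"tz": -0.075,"tx": -0.21,"ty": -0.115,"rz": 39},
  {"tz": -0.075,"tx": -0.245,"ty": -0.135,"rz": 46},
  {"tz": -0.075,"tx": -0.28,"ty": -0.154,"rz": 53},
  {"tz": -0.075,"tx": -0.315,"ty": -0.173,"rz": 60},
  {"tz": -0.075,"tx": -0.35,"ty": -0.193,"rz": 67},
])

```text
$.plan[0]: bad value
```

carry_out([
  {"tx": 0,"ty": 0,"tz": -0.04,"rx": 0,"ry": 0,"rz": 0,"grip": 0.085},
  {"tx": 0,"ty": 0,"tz": -0.075,"rx": 0,"ry": 0,"rz": 0,"grip": 0.085},
  {"tx": -0.035,"ty": -0.019,"tz": -0.075,"rx": 0,"ry": 0,"rz": 6,"grip": 0.085},
  {"tx": -0.07,"ty": -0.038,"tz": -0.075,"rx": 0,"ry": 0,"rz": 12,"grip": 0.085},
  {"tx": -0.105,"ty": -0.057,"tz": -0.075,"rx": 0,"ry": 0,"rz": 18,"grip": 0.085},
  {"tx": -0.14,"ty": -0.077,"tz": -0.075,"rx": 0,"ry": 0,"rz": 25,"grip": 0.085},
  {"tx": -0.175,"ty": -0.096,"tz": -0.075,"rx": 0,"ry": 0,"rz": 32,"grip": 0.085},
  {"tx": -0.21,"ty": -0.115,"tz": -0.075,"rx": 0,"ry": 0,"rz": 39,"grip": 0.085},
  {"tx": -0.245,"ty": -0.135,"tz": -0.075,"rx": 0,"ry": 0,"rz": 46,"grip": 0.085},
  {"tx": -0.28,"ty": -0.154,"tz": -0.075,"rx": 0,"ry": 0,"rz": 53,"grip": 0.085},
  {"tx": -0.315,"ty": -0.173,"tz": -0.075,"rx": 0,"ry": 0,"rz": 60,"grip": 0.085},
  {"tx": -0.35,"ty": -0.193,"tz": -0.075,"rx": 0,"ry": 0,"rz": 67,"grip": 0.085},
])

```text
time_s: 1.15
ee_pos: [487.0, 268.0, 328.3]
ee_rot: [-0.0, 0.703, 0.711, -0.0]
ft_force: [0.3, 0.9, 0.0]
gripper_width: 85.4
gripper_force: 0.0
```

carry_out([
  {"tx": -0.03,"ty": 0.024,"tz": 0.006,"rx": 0,"ry": 0,"rz": 0,"grip": 0.04},
  {"tx": -0.06,"ty": 0.048,"tz": 0.012,"rx": 0,"ry": 0,"rz": 0,"grip": 0.04},
  {"tx": -0.09,"ty": 0.072,"tz": 0.018,"rx": 0,"ry": 0,"rz": 0,"grip": 0.04},
  {"tx": -0.12,"ty": 0.096,"tz": 0.024,"rx": 0,"ry": 0,"rz": 0,"grip": 0.04},
  {"tx": -0.138,"ty": 0.113,"tz": 0.028,"rx": 0,"ry": 0,"rz": 0,"grip": 0.04},
  {"tx": -0.138,"ty": 0.113,"tz": 0.028,"rx": 0,"ry": 0,"rz": 0,"grip": 0.04},
  {"tx": -0.138,"ty": 0.113,"tz": 0.028,"rx": 0,"ry": 0,"rz": 0,"grip": 0.04},
])

```text
time_s: 1.73
ee_pos: [602.1, 131.6, 299.4]
ee_rot: [-0.0, 0.702, 0.712, -0.001]
ft_force: [0.0, 0.1, -0.4]
gripper_width: 40.0
gripper_force: 0.0
```

Run:
```python
from h import *
import pickle
s=state();im=read_camera("wrist")[:,:,::-1].copy();pickle.dump((s,im),open("w1.pkl","wb"))
print(s["ee_pos"])
c=cam("wrist",s);p=proj(c,(617,256,12));print(p)
x,y=[int(v) for v in p];x0=max(0,x-133);y0=max(0,y-100)
print(x0,y0);cv2.imwrite("pics/w1.png",cv2.resize(im[y0:y0+200,x0:x0+266],None,fx=3,fy=3,interpolation=2))
```

```text
[602.10498151 131.62847938 299.4268637 ]
[337.45705138  49.76578825]
204 0
```

View pics/w1.png

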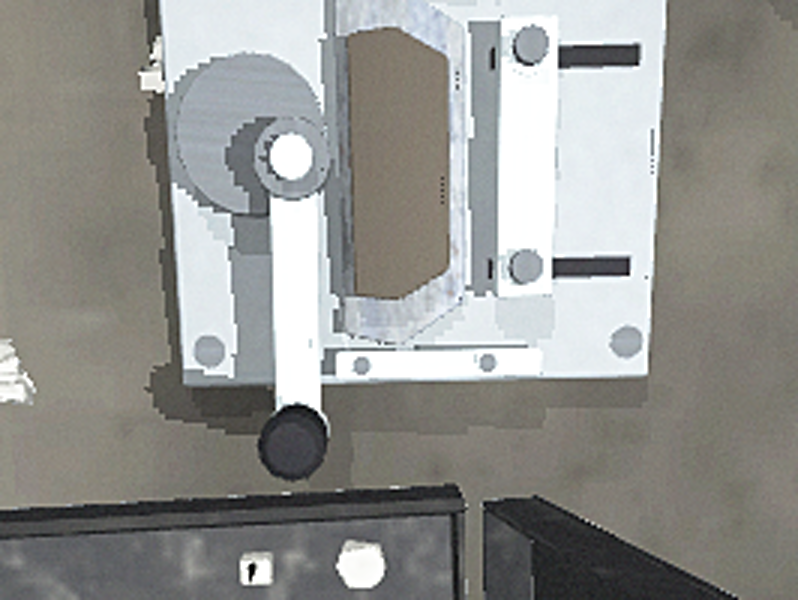

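The picture is 3× from offset (204,0). It shows the pad with its top edges at x≈346 and 465, the stop's front top edge at x≈500, the knob top at (295,440), the pivot at (291,156), and the lever just off zero. Now I compute the angle to stop at.

Run:
```python
from h import *
import pickle
s,im=pickle.load(open("w1.pkl","rb"));c=cam("wrist",s)
W=lambda x,y,z:ray(c,(204+(x+.5)/3-.5,(y+.5)/3-.5),z)
L,R=W(183,381,12),W(649,374,12);print("plate corners",L,R,np.linalg.norm(R-L),"yaw",np.degrees(np.arctan2(*(R-L)[1::-1])))
k=W(295,440,87)
for z in(50,55,60):
  p=W(291,156,z);d=k-p;print("pivot",z,p,"knob",k,np.linalg.norm(d[:2]),np.degrees(np.arctan2(d[1],d[0])))
s1,s2=W(502,20,27),W(499,293,27);print("stop",s1,s2,np.linalg.norm(s1-s2),np.degrees(np.arctan2(*(s1-s2)[1::-1]))-90)
print("pad",W(346,155,28),W(465,155,28), "bolts",W(530,44,30),W(526,265,30))
yaw=np.radians(np.degrees(np.arctan2(*(R-L)[1::-1])))
ex=np.array([np.cos(yaw),np.sin(yaw)]);ey=np.array([-ex[1],ex[0]])
O=(L+R)[:2]/2+75*ey
f=lambda P:np.array([(P[:2]-O)@ex,(P[:2]-O)@ey]).round(1)
print("O",O,"pivot world",O-42*ex)
print({n:f(P) for n,P in dict(stop1=s1,stop2=s2,knob=k,pl=W(346,155,28),pr=W(465,155,28),piv=W(291,156,55),cam=W(252,133,27)).items()})
```

```text
plate corners [536.66872364 174.21590874  12.        ] [712.40527025 179.31023709  12.        ] 175.810369422545 yaw 1.6604502647569177
pivot 50 [579.76103155 248.54500957  50.        ] knob [582.97994156 161.31150468  87.        ] 87.2928734552205 -87.88674867713866
pivot 55 [580.04618576 247.88600592  55.        ] knob [582.97994156 161.31150468  87.        ] 86.6241951626971 -88.05915684308222
pivot 60 [580.33133996 247.22700227  60.        ] knob [582.97994156 161.31150468  87.        ] 85.95631341882192 -88.23424584266314
stop [648.90952862 294.62468636  27.        ] [652.40032345 207.43584061  27.        ] 87.25869853566823 2.292736445024147
pad [597.39454505 252.031184    28.        ] [638.25778621 252.6115777   28.        ] bolts [658.23814484 286.86540319  30.        ] [660.99372537 216.91384732  30.        ]
O [622.36377686 251.7315804 ] pivot world [580.38141267 250.51457715]
{'stop1': array([27.8, 42.1]), 'stop2': array([ 28.7, -45.1]), 'knob': array([-42. , -89.2]), 'pl': array([-25.,   1.]), 'pr': array([15.9,  0.4]), 'piv': array([-42.4,  -2.6]), 'cam': array([-57. ,   8.6])}
```

Stop face is at jig x≈28.3, so contact should come at θ≈1.09; I'll aim for about 1.15. Lever now ≈0.09. Lowering the fingers, 40 mm open, around the knob.

carry_out([
  {"tx": 0.0297,"ty": -0.0186,"tz": 0,"rx": 0,"ry": 0,"rz": 0,"grip": 0.04},
  {"tx": 0.0297,"ty": -0.0186,"tz": 0.038,"rx": 0,"ry": 0,"rz": 0,"grip": 0.04},
  {"tx": 0.0297,"ty": -0.0186,"tz": 0.076,"rx": 0,"ry": 0,"rz": 0,"grip": 0.04},
  {"tx": 0.0297,"ty": -0.0186,"tz": 0.11,"rx": 0,"ry": 0,"rz": 0,"grip": 0.04},
  {"tx": 0.0297,"ty": -0.0186,"tz": 0.14,"rx": 0,"ry": 0,"rz": 0,"grip": 0.04},
  {"tx": 0.0297,"ty": -0.0186,"tz": 0.16,"rx": 0,"ry": 0,"rz": 0,"grip": 0.04},
  {"tx": 0.0297,"ty": -0.0186,"tz": 0.16,"rx": 0,"ry": 0,"rz": 0,"grip": 0.04},
  {"tx": 0.0297,"ty": -0.0186,"tz": 0.16,"rx": 0,"ry": 0,"rz": 0,"grip": 0.04},
])

```text
time_s: 2.45
ee_pos: [581.4, 164.6, 140.0]
ee_rot: [-0.001, 0.7, 0.714, -0.001]
ft_force: [-0.2, -0.3, 0.3]
gripper_width: 40.0
gripper_force: 0.0
```

carry_out([
  {"tx": -0.004,"ty": 0.0016,"tz": 0.015,"rx": 0,"ry": 0,"rz": 0,"grip": 0.04},
  {"tx": -0.004,"ty": 0.0016,"tz": 0.03,"rx": 0,"ry": 0,"rz": 0,"grip": 0.04},
  {"tx": -0.004,"ty": 0.0016,"tz": 0.045,"rx": 0,"ry": 0,"rz": 0,"grip": 0.04},
  {"tx": -0.004,"ty": 0.0016,"tz": 0.06,"rx": 0,"ry": 0,"rz": 0,"grip": 0.04},
  {"tx": -0.004,"ty": 0.0016,"tz": 0.068,"rx": 0,"ry": 0,"rz": 0,"grip": 0.04},
  {"tx": -0.004,"ty": 0.0016,"tz": 0.068,"rx": 0,"ry": 0,"rz": 0,"grip": 0.04},
  {"tx": -0.004,"ty": 0.0016,"tz": 0.068,"rx": 0,"ry": 0,"rz": 0,"grip": 0.04},
])

```text
time_s: 3.03
ee_pos: [584.9, 159.6, 73.6]
ee_rot: [0.0, 0.701, 0.713, 0.001]
ft_force: [-0.3, -0.2, -0.2]
gripper_width: 39.6
gripper_force: 0.0
```

Run:
```python
from h import *
s=state();q=s["ee_rot"];M=Ro.from_quat([q[1],q[2],q[3],q[0]]).as_matrix();print(s["ee_pos"],s["ft_force"],s["joints"].round(2));print(M.round(3))
h=np.degrees(np.arctan2(M[1,1],M[0,1]));print("heading tool y",h)
P=np.array([580.4,250.5])
for t in np.r_[.1:1.31:.1,1.15,1.2,1.25]:
    a=np.radians(1.7-85)-t;w=P+90*np.array([np.cos(a),np.sin(a)]);d=M.T@np.r_[w-s["ee_pos"][:2],0]
    print(round(t,2),w.round(1),"tx,ty",(d[:2]/1000).round(4))
```

```text
[584.94221032 159.63036853  73.56038013] [-0.3200809  -0.16949421 -0.19806117] [-0.38  0.92  0.06  1.75 -0.11  0.47 -0.23]
[[-0.018  1.     0.002]
 [ 1.     0.018  0.001]
 [ 0.001  0.002 -1.   ]]
heading tool y 1.0399368645733504
0.1 [581.9 160.5] tx,ty [ 0.0009 -0.003 ]
0.2 [572.9 160.8] tx,ty [ 0.0014 -0.012 ]
0.3 [564. 162.] tx,ty [ 0.0028 -0.0209]
0.4 [555.3 164.1] tx,ty [ 0.005  -0.0296]
0.5 [546.8 167. ] tx,ty [ 0.0081 -0.038 ]
0.6 [538.6 170.8] tx,ty [ 0.012  -0.0461]
0.7 [530.8 175.4] tx,ty [ 0.0167 -0.0538]
0.8 [523.6 180.7] tx,ty [ 0.0222 -0.061 ]
0.9 [516.9 186.7] tx,ty [ 0.0283 -0.0675]
1.0 [510.9 193.4] tx,ty [ 0.0351 -0.0735]
1.1 [505.5 200.6] tx,ty [ 0.0424 -0.0787]
1.2 [500.9 208.3] tx,ty [ 0.0502 -0.0832]
1.3 [497.1 216.5] tx,ty [ 0.0584 -0.0868]
1.15 [503.1 204.4] tx,ty [ 0.0463 -0.081 ]
1.2 [500.9 208.3] tx,ty [ 0.0502 -0.0832]
1.25 [498.9 212.4] tx,ty [ 0.0543 -0.0851]
```

carry_out([
  {"tx": 0.0014,"ty": -0.012,"tz": 0,"rx": 0,"ry": 0,"rz": 6,"grip": 0.04},
  {"tx": 0.0028,"ty": -0.0209,"tz": 0,"rx": 0,"ry": 0,"rz": 12,"grip": 0.04},
  {"tx": 0.005,"ty": -0.0296,"tz": 0,"rx": 0,"ry": 0,"rz": 18,"grip": 0.04},
  {"tx": 0.0081,"ty": -0.038,"tz": 0,"rx": 0,"ry": 0,"rz": 24,"grip": 0.04},
  {"tx": 0.012,"ty": -0.0461,"tz": 0,"rx": 0,"ry": 0,"rz": 30,"grip": 0.04},
  {"tx": 0.0167,"ty": -0.0538,"tz": 0,"rx": 0,"ry": 0,"rz": 36,"grip": 0.04},
  {"tx": 0.0222,"ty": -0.061,"tz": 0,"rx": 0,"ry": 0,"rz": 42,"grip": 0.04},
  {"tx": 0.0283,"ty": -0.0675,"tz": 0,"rx": 0,"ry": 0,"rz": 48,"grip": 0.04},
  {"tx": 0.0351,"ty": -0.0735,"tz": 0,"rx": 0,"ry": 0,"rz": 53,"grip": 0.04},
  {"tx": 0.0351,"ty": -0.0735,"tz": 0,"rx": 0,"ry": 0,"rz": 53,"grip": 0.04},
  {"tx": 0.0351,"ty": -0.0735,"tz": 0,"rx": 0,"ry": 0,"rz": 53,"grip": 0.04},
])

```text
time_s: 3.95
ee_pos: [510.9, 193.8, 73.5]
ee_rot: [-0.0, 0.945, 0.327, 0.001]
ft_force: [0.9, -0.0, -0.2]
gripper_width: 40.2
gripper_force: 0.0
```

Run:
```python
from h import *
import pickle
s=state();im=read_camera("wrist")[:,:,::-1].copy();pickle.dump((s,im),open("w2.pkl","wb"))
q=s["ee_rot"];M=Ro.from_quat([q[1],q[2],q[3],q[0]]).as_matrix();print(s["ee_pos"],s["ft_force"]);print(M.round(3))
P=np.array([580.4,250.5]);v=s["ee_pos"][:2]-P;print("tool theta",np.radians(1.7-85)-np.arctan2(v[1],v[0]),np.hypot(*v))
for t in (.9,1.,1.1,1.15,1.2,1.25,1.3,1.35):
    a=np.radians(1.7-85)-t;w=P+90*np.array([np.cos(a),np.sin(a)]);d=M.T@np.r_[w-s["ee_pos"][:2],0]
    print(round(t,2),w.round(1),"tx,ty",(d[:2]/1000).round(4))
cv2.imwrite("pics/w2.png",im)
```

```text
[510.86716042 193.75225143  73.47330875] [ 0.94857738 -0.00648645 -0.21525259]
[[ 0.786  0.619  0.002]
 [ 0.619 -0.786  0.001]
 [ 0.003  0.    -1.   ]]
tool theta 1.0032349295573761 89.75033563924148
0.9 [516.9 186.7] tx,ty [0.0004 0.0093]
1.0 [510.9 193.4] tx,ty [-0.0002  0.0003]
1.1 [505.5 200.6] tx,ty [ 0.     -0.0087]
1.15 [503.1 204.4] tx,ty [ 0.0005 -0.0132]
1.2 [500.9 208.3] tx,ty [ 0.0012 -0.0176]
1.25 [498.9 212.4] tx,ty [ 0.0021 -0.022 ]
1.3 [497.1 216.5] tx,ty [ 0.0032 -0.0264]
1.35 [495.5 220.7] tx,ty [ 0.0046 -0.0307]
```

View pics/w2.png

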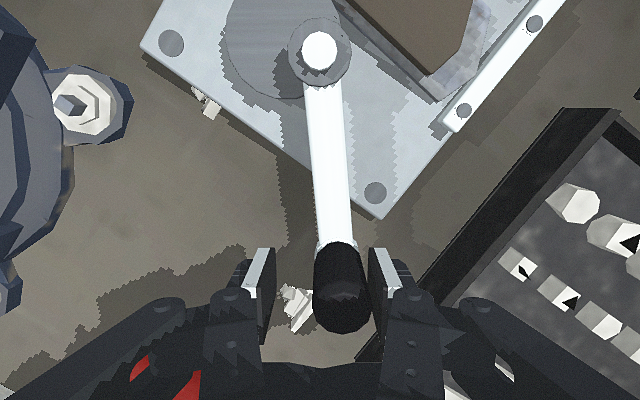

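The knob at (340,290) sits against the trailing pad, so the lever is ≈0.9. Continuing to a tool angle of 1.25, which puts the lever at ≈1.15.

carry_out([
  {"tx": 0,"ty": -0.0045,"tz": 0,"rx": 0,"ry": 0,"rz": 3,"grip": 0.04},
  {"tx": 0,"ty": -0.0087,"tz": 0,"rx": 0,"ry": 0,"rz": 6,"grip": 0.04},
  {"tx": 0.0005,"ty": -0.0132,"tz": 0,"rx": 0,"ry": 0,"rz": 9,"grip": 0.04},
  {"tx": 0.0012,"ty": -0.0176,"tz": 0,"rx": 0,"ry": 0,"rz": 12,"grip": 0.04},
  {"tx": 0.0021,"ty": -0.022,"tz": 0,"rx": 0,"ry": 0,"rz": 15,"grip": 0.04},
  {"tx": 0.0021,"ty": -0.022,"tz": 0,"rx": 0,"ry": 0,"rz": 15,"grip": 0.04},
  {"tx": 0.0021,"ty": -0.022,"tz": 0,"rx": 0,"ry": 0,"rz": 15,"grip": 0.04},
])

```text
time_s: 4.58
ee_pos: [500.1, 210.5, 73.0]
ee_rot: [0.0, 0.98, 0.2, 0.002]
ft_force: [2.1, -2.2, 2.2]
gripper_width: 39.7
gripper_force: 1.5
```

Force rose to about 3 N, above the lever friction alone, which suggests contact. I'm centring the fingers off the knob and rising to look.

carry_out([
  {"tx": 0,"ty": 0.005,"tz": 0,"rx": 0,"ry": 0,"rz": 0,"grip": 0.04},
  {"tx": 0,"ty": 0.008,"tz": 0,"rx": 0,"ry": 0,"rz": 0,"grip": 0.04},
  {"tx": 0,"ty": 0.008,"tz": 0,"rx": 0,"ry": 0,"rz": 0,"grip": 0.04},
  {"tx": 0,"ty": 0.008,"tz": -0.02,"rx": 0,"ry": 0,"rz": 0,"grip": 0.04},
  {"tx": 0,"ty": 0.008,"tz": -0.06,"rx": 0,"ry": 0,"rz": 0,"grip": 0.04},
  {"tx": 0,"ty": 0.008,"tz": -0.1,"rx": 0,"ry": 0,"rz": 0,"grip": 0.04},
  {"tx": 0,"ty": 0.008,"tz": -0.14,"rx": 0,"ry": 0,"rz": 0,"grip": 0.04},
  {"tx": 0,"ty": 0.008,"tz": -0.18,"rx": 0,"ry": 0,"rz": 0,"grip": 0.04},
  {"tx": 0,"ty": 0.008,"tz": -0.2,"rx": 0,"ry": 0,"rz": 0,"grip": 0.04},
  {"tx": 0,"ty": 0.008,"tz": -0.2,"rx": 0,"ry": 0,"rz": 0,"grip": 0.04},
  {"tx": 0,"ty": 0.008,"tz": -0.2,"rx": 0,"ry": 0,"rz": 0,"grip": 0.04},
])

```text
time_s: 5.5
ee_pos: [501.4, 204.6, 273.1]
ee_rot: [-0.001, 0.98, 0.2, 0.001]
ft_force: [0.4, 0.7, -0.7]
gripper_width: 40.0
gripper_force: 0.0
```

Run:
```python
from h import *
import pickle
s=state();im=read_camera("wrist")[:,:,::-1].copy();pickle.dump((s,im),open("w3.pkl","wb"));c=cam("wrist",s)
# rectify the plane z=28 to world axes, 4 px/mm: x 530..720, y 320..180
X=[(530,320),(720,320),(720,180),(530,180)]
src=np.float32([proj(c,(*p,28)) for p in X]);dst=np.float32([(0,0),(760,0),(760,560),(0,560)])
print(s["ee_pos"],src.round())
cv2.imwrite("pics/w3.png",cv2.warpPerspective(im,cv2.getPerspectiveTransform(src,dst),(760,560),flags=cv2.INTER_CUBIC))
```

```text
[501.39289495 204.55316914 273.07335157] [[ 226.  101.]
 [ 298. -109.]
 [ 441.  -36.]
 [ 354.  156.]]
```

View pics/w3.png

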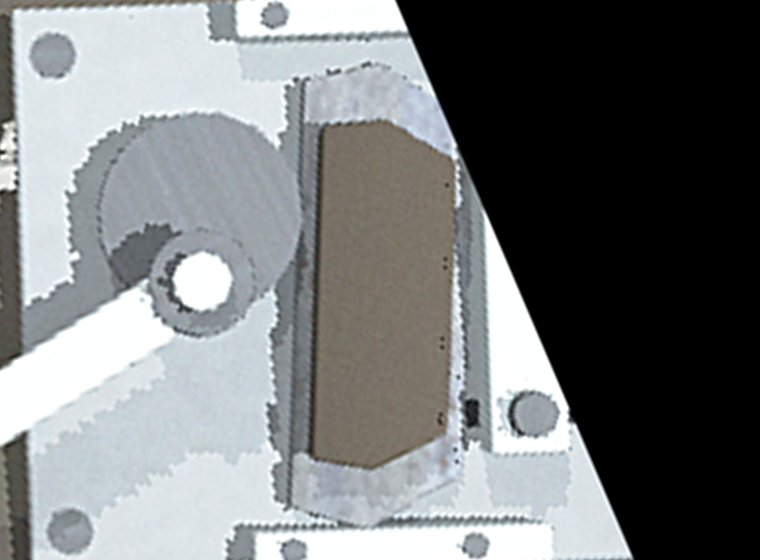

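Rectified at 4 px/mm, the picture shows the cam rim touching the pad's left edge at about (300,210). The pad's right edge is at x≈462 and the stop at x≈487, but that side is cut off. I'm moving the camera right over the gap.

carry_out([
  {"tx": 0.03,"ty": 0.004,"tz": 0,"rx": 0,"ry": 0,"rz": 0,"grip": 0.04},
  {"tx": 0.06,"ty": 0.008,"tz": 0.01,"rx": 0,"ry": 0,"rz": 0,"grip": 0.04},
  {"tx": 0.078,"ty": 0.011,"tz": 0.03,"rx": 0,"ry": 0,"rz": 0,"grip": 0.04},
  {"tx": 0.078,"ty": 0.011,"tz": 0.05,"rx": 0,"ry": 0,"rz": 0,"grip": 0.04},
  {"tx": 0.078,"ty": 0.011,"tz": 0.05,"rx": 0,"ry": 0,"rz": 0,"grip": 0.04},
  {"tx": 0.078,"ty": 0.011,"tz": 0.05,"rx": 0,"ry": 0,"rz": 0,"grip": 0.04},
  {"tx": 0.078,"ty": 0.011,"tz": 0.05,"rx": 0,"ry": 0,"rz": 0,"grip": 0.04},
])

```text
time_s: 6.13
ee_pos: [576.8, 224.0, 222.1]
ee_rot: [0.0, 0.98, 0.199, -0.001]
ft_force: [-0.8, -0.0, 0.7]
gripper_width: 40.1
gripper_force: 0.0
```

```bash
cat > rect.py <<'E'
from h import *
import pickle,sys
n=sys.argv[1]
s=state();im=read_camera("wrist")[:,:,::-1].copy();pickle.dump((s,im),open(n+".pkl","wb"));c=cam("wrist",s)
O=np.array([622.36,251.73]);y=np.radians(1.66);E=np.array([[np.cos(y),-np.sin(y)],[np.sin(y),np.cos(y)]])
# jig frame, plane z=20: x -75..75, y 55..-55 at 5 px/mm
X=[(-75,55),(75,55),(75,-55),(-75,-55)]
src=np.float32([proj(c,(*(O+E@p),20)) for p in X]);dst=np.float32([(0,0),(750,0),(750,550),(0,550)])
C=-c[1].T@c[2];print(s["ee_pos"],"cam in jig",E.T@(C[:2]-O),C[2])
cv2.imwrite(f"pics/{n}.png",cv2.warpPerspective(im,cv2.getPerspectiveTransform(src,dst),(750,550),flags=cv2.INTER_CUBIC))
E
python3 rect.py w4
```

```text
[576.81194994 224.02542947 222.06621322] cam in jig [17.06645766 -1.77876992] 343.1274686115746
```

View pics/w4.png

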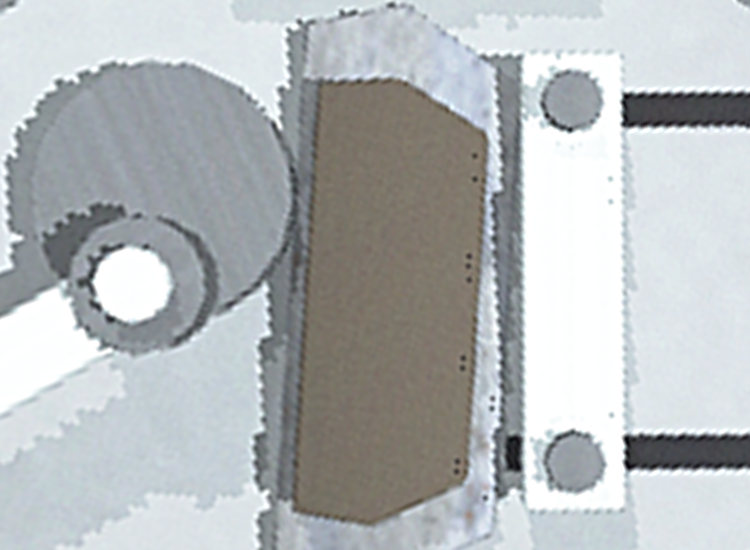

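At 5 px/mm in the jig frame, the cam touches the pad at (296,195). The pad sits about 3° clockwise: its upper right corner is at the stop (x≈523), and the gap at mid-edge is about 2.4 mm, partly hidden by the stop's shadow. Another 0.1 rad will square it up, so I'm going back to the knob.

carry_out([
  {"tx": -0.03,"ty": -0.004,"tz": 0,"rx": 0,"ry": 0,"rz": 0,"grip": 0.04},
  {"tx": -0.06,"ty": -0.008,"tz": 0,"rx": 0,"ry": 0,"rz": 0,"grip": 0.04},
  {"tx": -0.078,"ty": -0.011,"tz": 0.01,"rx": 0,"ry": 0,"rz": 0,"grip": 0.04},
  {"tx": -0.078,"ty": -0.011,"tz": 0.04,"rx": 0,"ry": 0,"rz": 0,"grip": 0.04},
  {"tx": -0.078,"ty": -0.011,"tz": 0.075,"rx": 0,"ry": 0,"rz": 0,"grip": 0.04},
  {"tx": -0.078,"ty": -0.011,"tz": 0.085,"rx": 0,"ry": 0,"rz": 0,"grip": 0.04},
  {"tx": -0.078,"ty": -0.011,"tz": 0.085,"rx": 0,"ry": 0,"rz": 0,"grip": 0.04},
  {"tx": -0.078,"ty": -0.011,"tz": 0.085,"rx": 0,"ry": 0,"rz": 0,"grip": 0.04},
])

```text
time_s: 6.85
ee_pos: [502.1, 204.0, 138.3]
ee_rot: [-0.0, 0.98, 0.199, 0.001]
ft_force: [0.9, -1.0, 0.3]
gripper_width: 39.9
gripper_force: 0.0
```

carry_out([
  {"tx": 0,"ty": 0,"tz": 0.015,"rx": 0,"ry": 0,"rz": 0,"grip": 0.04},
  {"tx": 0,"ty": 0,"tz": 0.03,"rx": 0,"ry": 0,"rz": 0,"grip": 0.04},
  {"tx": 0,"ty": 0,"tz": 0.045,"rx": 0,"ry": 0,"rz": 0,"grip": 0.04},
  {"tx": 0,"ty": 0,"tz": 0.058,"rx": 0,"ry": 0,"rz": 0,"grip": 0.04},
  {"tx": 0,"ty": 0,"tz": 0.065,"rx": 0,"ry": 0,"rz": 0,"grip": 0.04},
  {"tx": 0,"ty": 0,"tz": 0.065,"rx": 0,"ry": 0,"rz": 0,"grip": 0.04},
  {"tx": 0,"ty": 0,"tz": 0.065,"rx": 0,"ry": 0,"rz": 0,"grip": 0.04},
])

```text
time_s: 7.43
ee_pos: [502.3, 204.2, 73.4]
ee_rot: [-0.0, 0.98, 0.199, 0.001]
ft_force: [-0.2, -0.6, -0.6]
gripper_width: 40.2
gripper_force: 0.0
```

Run:
```python
from h import *
s=state();q=s["ee_rot"];M=Ro.from_quat([q[1],q[2],q[3],q[0]]).as_matrix();print(s["ee_pos"],s["ft_force"])
P=np.array([580.4,250.5])
for t in (1.2,1.225,1.25,1.3,1.325,1.35):
    a=np.radians(1.7-85)-t;w=P+90*np.array([np.cos(a),np.sin(a)]);d=M.T@np.r_[w-s["ee_pos"][:2],0]
    print(round(t,3),w.round(1),"tx,ty",(d[:2]/1000).round(4))
```

```text
[502.34263355 204.17000157  73.39981122] [-0.15482722 -0.60182773 -0.5535651 ]
1.2 [500.9 208.3] tx,ty [ 0.0003 -0.0044]
1.225 [499.9 210.3] tx,ty [ 0.0001 -0.0066]
1.25 [498.9 212.4] tx,ty [ 0.     -0.0089]
1.3 [497.1 216.5] tx,ty [-0.     -0.0134]
1.325 [496.3 218.6] tx,ty [ 0.     -0.0156]
1.35 [495.5 220.7] tx,ty [ 0.0001 -0.0179]
```

carry_out([
  {"tx": 0,"ty": -0.004,"tz": 0,"rx": 0,"ry": 0,"rz": 2,"grip": 0.04},
  {"tx": 0,"ty": -0.007,"tz": 0,"rx": 0,"ry": 0,"rz": 4,"grip": 0.04},
  {"tx": 0,"ty": -0.01,"tz": 0,"rx": 0,"ry": 0,"rz": 4,"grip": 0.04},
  {"tx": 0,"ty": -0.013,"tz": 0,"rx": 0,"ry": 0,"rz": 4,"grip": 0.04},
  {"tx": 0,"ty": -0.016,"tz": 0,"rx": 0,"ry": 0,"rz": 4,"grip": 0.04},
  {"tx": 0,"ty": -0.016,"tz": 0,"rx": 0,"ry": 0,"rz": 4,"grip": 0.04},
  {"tx": 0,"ty": -0.016,"tz": 0,"rx": 0,"ry": 0,"rz": 4,"grip": 0.04},
])

```text
time_s: 8.02
ee_pos: [495.7, 216.4, 73.6]
ee_rot: [0.001, 0.986, 0.164, 0.001]
ft_force: [-0.1, -5.0, 2.6]
gripper_width: 39.9
gripper_force: 2.3
```

Force is now 5 N, which means firm contact with the stop. Backing off and looking again.

carry_out([
  {"tx": 0,"ty": 0.005,"tz": 0,"rx": 0,"ry": 0,"rz": 0,"grip": 0.04},
  {"tx": 0,"ty": 0.008,"tz": 0,"rx": 0,"ry": 0,"rz": 0,"grip": 0.04},
  {"tx": 0,"ty": 0.008,"tz": 0,"rx": 0,"ry": 0,"rz": 0,"grip": 0.04},
  {"tx": 0,"ty": 0.008,"tz": -0.02,"rx": 0,"ry": 0,"rz": 0,"grip": 0.04},
  {"tx": 0,"ty": 0.008,"tz": -0.06,"rx": 0,"ry": 0,"rz": 0,"grip": 0.04},
  {"tx": 0,"ty": 0.008,"tz": -0.1,"rx": 0,"ry": 0,"rz": 0,"grip": 0.04},
  {"tx": 0,"ty": 0.008,"tz": -0.14,"rx": 0,"ry": 0,"rz": 0,"grip": 0.04},
  {"tx": 0.03,"ty": 0.012,"tz": -0.15,"rx": 0,"ry": 0,"rz": 0,"grip": 0.04},
  {"tx": 0.06,"ty": 0.017,"tz": -0.15,"rx": 0,"ry": 0,"rz": 0,"grip": 0.04},
  {"tx": 0.08,"ty": 0.019,"tz": -0.15,"rx": 0,"ry": 0,"rz": 0,"grip": 0.04},
  {"tx": 0.08,"ty": 0.019,"tz": -0.15,"rx": 0,"ry": 0,"rz": 0,"grip": 0.04},
  {"tx": 0.08,"ty": 0.019,"tz": -0.15,"rx": 0,"ry": 0,"rz": 0,"grip": 0.04},
])

```text
time_s: 9.02
ee_pos: [577.3, 227.2, 222.2]
ee_rot: [-0.0, 0.986, 0.166, 0.0]
ft_force: [-0.2, 0.2, -0.2]
gripper_width: 40.0
gripper_force: 0.0
```

```bash
python3 rect.py w5
```

```text
[577.25465046 227.22722192 222.17159456] cam in jig [18.95221801 -3.11032726] 343.3560967120996
```

View pics/w5.png

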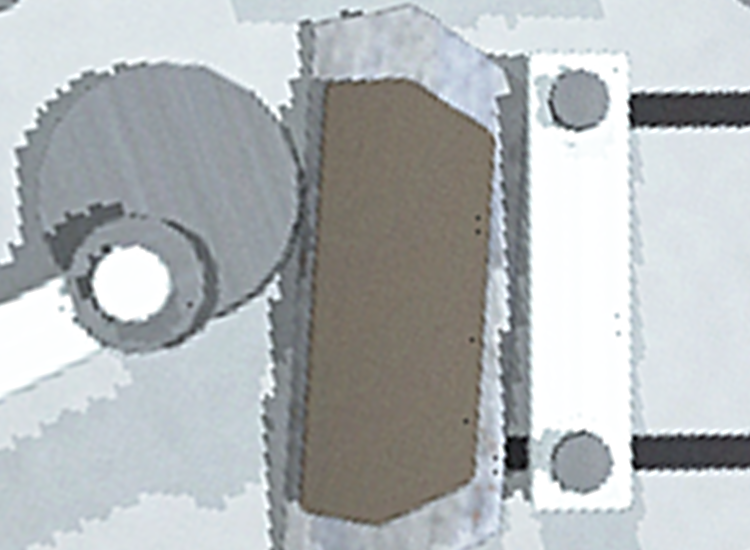

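The view shows the cam rim at x≈300, the stop edge at x≈528 (it was 523) and the pad still tilted. I'm measuring tilt and stop shift numerically across the three saved pictures instead of taking another look.

Run:
```python
from h import *
import pickle
O=np.array([622.36,251.73]);a=np.radians(1.66);E=np.array([[np.cos(a),-np.sin(a)],[np.sin(a),np.cos(a)]])
def rect(n,z):
    s,im=pickle.load(open(n+".pkl","rb"));c=cam("wrist",s)
    X=[(-75,55),(75,55),(75,-55),(-75,-55)]
    src=np.float32([proj(c,(*(O+E@p),z)) for p in X]);dst=np.float32([(0,0),(1500,0),(1500,1100),(0,1100)])
    return cv2.warpPerspective(im,cv2.getPerspectiveTransform(src,dst),(1500,1100),flags=cv2.INTER_LINEAR).astype(int)
Y=np.arange(320,900,4)
def fit(xs):
    y=55-Y/10;x=np.array(xs)/10-75;m=abs(x-np.median(x))<6
    p=np.polyfit(y[m],x[m],1);r=abs(np.polyval(p,y)-x)<1;p=np.polyfit(y[r],x[r],1);return "x(y=0)=%.2f tilt=%.2fdeg n=%d"%(p[1],np.degrees(np.arctan(p[0])),r.sum())
for n in("w1","w4","w5"):
    g=rect(n,28);br=(g[:,:,2]-g[:,:,0]>12)&(g.sum(2)<420)
    L=[];R=[]
    for y in Y:
        k=np.where(br[y,500:1010])[0]+500;L.append(k.min() if len(k) else 0);R.append(k.max() if len(k) else 0)
    w=rect(n,27).min(2);S=[];B=[]
    for y in Y:
        k=np.where(w[y,960:1400]>243)[0]+960
        run=np.split(k,np.where(np.diff(k)>8)[0]+1);r=max(run,key=len);S.append(r[0]);B.append(r[-1])
    # bright-band shadow edge
    print(n,"brownL",fit(L),"| brownR",fit(R),"| stop front",fit(S),"| back",fit(B))
    h=cv2.HoughCircles(rect(n,30).mean(2).astype(np.uint8)[:,1000:1300],cv2.HOUGH_GRADIENT,1.5,400,param1=80,param2=20,minRadius=45,maxRadius=75)
    print("  bolts",None if h is None else [((x+1000)/10-75,55-y/10) for x,y,r in h[0]])
```

```text
w1 brownL x(y=0)=-22.50 tilt=-1.07deg n=145 | brownR x(y=0)=10.42 tilt=-1.40deg n=145 | stop front x(y=0)=28.83 tilt=0.17deg n=132 | back x(y=0)=47.35 tilt=-0.18deg n=145
  bolts [(np.float32(37.675003), np.float32(34.075)), (np.float32(37.824997), np.float32(-36.275))]
w4 brownL x(y=0)=-12.59 tilt=3.61deg n=145 | brownR x(y=0)=20.50 tilt=3.51deg n=145 | stop front x(y=0)=29.97 tilt=-0.36deg n=133 | back x(y=0)=48.44 tilt=-0.36deg n=136
  bolts [(np.float32(38.875), np.float32(33.925)), (np.float32(39.175003), np.float32(-36.425003))]
w5 brownL x(y=0)=-11.23 tilt=3.53deg n=145 | brownR x(y=0)=21.86 tilt=3.33deg n=145 | stop front x(y=0)=31.36 tilt=-0.36deg n=132 | back x(y=0)=49.79 tilt=-0.38deg n=139
  bolts [(np.float32(40.074997), np.float32(33.775)), (np.float32(40.375), np.float32(-36.275))]
```

The stop and pad moved together by about 1.35 mm in the last push, so they are in contact. Relative tilt is ≈3.8°, and the stop bar's half length is 45 mm, so the mid-edge gap can't exceed about 3 mm (limit 4). The stop has shifted about 2.5 mm (limit 8), and the gripper is clear. Handing in.

```bash
python3 -c "
from station import *
print(hand_in())"
```

```text
the job is handed in; nothing more can be done
None
```

I turned the pad jig's lever until the cam pushed the brake pad up against its back stop, let go, and handed the job in; `hand_in()` gave no verdict. By my measurements the pad lies about 3.8° askew with at most 3 mm of gap at mid-edge (limit 4 mm), the stop has moved about 2.5 mm (limit 8 mm), and I never went near the empty jig's lever.

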